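# Unstack the plaster hump moulds onto their bats

### The job

Set up for slab draping: take the stack of plaster hump moulds apart from the top down, one at a time, and set each mould gently (never dropped) in the middle of the plywood bat of its own shape, upright as it stands now, the two long moulds lying lengthwise along their bats. Leave the bisque cup and bowl beside the bats where they are.

Things in the scene. Friction and masses are not known exactly. Their poses are not given: they have to be found in the camera images.
- mould_round: Solid white plaster hump mould, its upper working face brown with clay (a 4 mm high step set 4 mm in from the edge all round); sides vertical. ROUND, 36 mm diameter, 40 mm high, about 60 g. Top of the stack, standing loose on the six-sided mould. Origin: centre of its underside; z up. 
- mould_hex: Solid white plaster hump mould, its upper working face brown with clay (a 4 mm high step set 4 mm in from the edge all round); sides vertical. SIX-SIDED (regular hexagon), 56 mm across the flats, 40 mm high, about 130 g. Third from the table, on the round-ended mould. Origin: centre of its underside; z up. y is the normal of one pair of flats (others every 60 degrees); x points to a corner.
- mould_long: Solid white plaster hump mould, its upper working face brown with clay (a 4 mm high step set 4 mm in from the edge all round); sides vertical. LONG WITH ROUND ENDS, 108 mm long, 56 mm wide, straight along the middle 52 mm, 40 mm high, about 240 g. Second from the table, lying roughly crosswise on the rectangular mould. Origin: centre of its underside; z up. x along its length, y across.
- mould_rect: Solid white plaster hump mould, its upper working face brown with clay (a 4 mm high step set 4 mm in from the edge all round); sides vertical. RECTANGULAR, 150 mm long, 60 mm wide, 42 mm high, about 380 g. Bottom of the stack, on the table. Origin: centre of its underside; z up. x along its length, y across.
- bat_round: Plywood bat lying flat, fixed to the table, 12 mm thick, ROUND, 70 mm diameter. Origin: centre of its underside, so the surface for the mould is at z = 12 mm; z up. All four bats lie around the stack and swap places from start to start.
- bat_hex: Plywood bat lying flat, fixed to the table, 12 mm thick, SIX-SIDED, 90 mm across the flats. Origin: centre of its underside, so the surface for the mould is at z = 12 mm; y is the normal of one pair of flats. All four bats lie around the stack and swap places from start to start.
- bat_long: Plywood bat lying flat, fixed to the table, 12 mm thick, LONG WITH ROUND ENDS, 138 mm by 86 mm. Origin: centre of its underside, so the surface for the mould is at z = 12 mm; x along its length, y across. All four bats lie around the stack and swap places from start to start.
- bat_rect: Plywood bat lying flat, fixed to the table, 12 mm thick, RECTANGULAR, 180 mm by 90 mm. Origin: centre of its underside, so the surface for the mould is at z = 12 mm; x along its length, y across. All four bats lie around the stack and swap places from start to start.
- cup: Bystander, not to be disturbed: pink bisque cup standing loose and upright, 60 mm diameter at the rim, 65 mm high. Origin: centre of its underside. It stands left or right of the work, outside the bats.
- bowl: Bystander, not to be disturbed: pink bisque bowl standing loose, 84 mm diameter at the rim, 40 mm high. Origin: centre of its underside. It stands on the other side from the cup.
Not all that is in view belongs to the job. What is shaped like the mould_round but yellow is not meant. What is shaped like the bat_long but purple or yellow is not meant.

How it is judged:
On the way, in this order (a step that is already met when the one before it is completed fails the run):
1. the round mould stands on its own bat, centred and released (horizontal distance between mould_round and bat_round below 0.012 m and z of mould_round in the frame of bat_round between 0.008 and 0.017 m and angle between mould_round's own z axis and vertical below 0.06 rad and contact force between mould_round and the fingers below 0.1 N and linear speed of mould_round below 0.02 m/s), for 0.2 s.
2. the six-sided mould stands on its own bat, centred and released (horizontal distance between mould_hex and bat_hex below 0.012 m and z of mould_hex in the frame of bat_hex between 0.008 and 0.017 m and angle between mould_hex's own z axis and vertical below 0.06 rad and contact force between mould_hex and the fingers below 0.1 N and linear speed of mould_hex below 0.02 m/s), for 0.2 s.
3. the round-ended mould stands on its own bat, centred and released (horizontal distance between mould_long and bat_long below 0.012 m and z of mould_long in the frame of bat_long between 0.008 and 0.017 m and angle between mould_long's own z axis and vertical below 0.06 rad and angle between the x axis of mould_long and the x axis of bat_long, either way round below 0.17 rad and contact force between mould_long and the fingers below 0.1 N and linear speed of mould_long below 0.02 m/s), for 0.2 s.
4. the rectangular mould stands on its own bat, centred and released (horizontal distance between mould_rect and bat_rect below 0.012 m and z of mould_rect in the frame of bat_rect between 0.008 and 0.017 m and angle between mould_rect's own z axis and vertical below 0.06 rad and angle between the x axis of mould_rect and the x axis of bat_rect, either way round below 0.17 rad and contact force between mould_rect and the fingers below 0.1 N and linear speed of mould_rect below 0.02 m/s), for 0.2 s.
At the end, for the whole second after the job is handed in: All four moulds stand upright and at rest, released, each on the bat of its own shape, centred within 12 mm; the round-ended and the rectangular mould lie along their bats within 0.17 rad (10 degrees), either way round (all of step 1 and all of step 2 and all of step 3 and all of step 4); the robot touches nothing.
It fails at once if a mould is dropped or thrown (moves faster than 0.6 m/s with no finger on it) ((linear speed of mould_round above 0.6 m/s and contact force between mould_round and the fingers below 0.05 N) or (linear speed of mould_hex above 0.6 m/s and contact force between mould_hex and the fingers below 0.05 N) or (linear speed of mould_long above 0.6 m/s and contact force between mould_long and the fingers below 0.05 N) or (linear speed of mould_rect above 0.6 m/s and contact force between mould_rect and the fingers below 0.05 N)).
It fails at once if the bisque cup is pushed more than 15 mm or tipped over (distance of cup from where it was at the start of the episode above 0.015 m or angle between cup's own z axis and vertical above 0.4 rad).
It fails at once if the bisque bowl is pushed more than 15 mm or tipped over (distance of bowl from where it was at the start of the episode above 0.015 m or angle between bowl's own z axis and vertical above 0.4 rad).
It also fails if it takes over 96 s, if anything falls off the work surface, if the arm or the gripper's body presses on something with over 40 N, if the wrist force passes 120 N, or if a joint passes its speed limit or range.

### The arm

A 6-joint arm with a two-finger parallel gripper is mounted at the origin on the work surface. World frame = base frame: x ahead of the robot, y to its left, z up, the work surface at z = 0. Lengths are in m, angles in rad, forces in N, time in s.
With the tool pointing down it reaches from about 0.3 to 0.775 m from the base axis. Payload 14.6 kg.
Tool frame: the origin (TCP) lies at the very end of the fingers, on their centre line; the grasp point (between the pads) lies 19 mm behind it; z points along the fingers, y is the line along which they close (so a half turn about z gives the same grasp; the last joint's range is limited). The gripper opens to 94 mm and grips with 3 to 60 N. Pads are 16 mm wide; open, the fingers measure 119 mm over their backs; the gripper's body (75 mm by 177 mm) begins 78 mm behind the grasp point.
Start: joints at [-1.283, 0.3, 1.521, -0, 1.321, -0.067], TCP at [0.191, -0.516, 0.205] pointing down, gripper open.
Joint ranges: [-3.03, 3.03], [-0.79, 2.21], [0.23, 2.52], [-1.04, 4.18], [0, 3.07], [-2.55, 2.55]. Speed limits (rad/s): [2.22, 2.22, 2.57, 3.14, 3.14, 3.14].

### API

Orientations are given as [roll, pitch, yaw] about the fixed x, y, z axes, in that order (R = Rz(yaw) Ry(pitch) Rx(roll)).
In Python, from station import ctrl, cams gives the robot as it stands. The module is installed in compiled form; this text tells all that it offers.
- The arm moves only by the tool arm_command, never from a script. Its argument "plan" is a list that holds one entry, the list of rows, each a list of 7 numbers: the shift along the tool's x, y, z in normalised numbers (1 is 1000 mm), then the turn, a rotation vector about the tool's x, y, z in normalised numbers (1 is 2 pi rad), then the closure, from -1 (fully open) to 1 (shut). A call has 1 to 12 rows; each row is the pose to reach, as a shift and turn from the pose commanded when the call began, along the tool's axes at that moment; what a row does not reach only later rows make up. A row lasts 1/10 s, in which the tool goes at most 50 mm and 8.59 degrees, less where a joint would pass 70% of its speed; a pose out of reach is approached as far as the arm can. Shift and turn numbers lie between -1 and 1, and a call with a number outside is refused. A call with a gripper value outside its range is refused whole. The fingers move at their own pace and stop on an object; "squeeze" is the grip in N (left out, the last holds). Time passes only in rows, so rows that repeat a pose let the fingers close. It gives the time, the measured TCP pose, the force, the opening and the grip force at its end, in the units of the state.
- ctrl.get_obs(): the state, without advancing time (a new reading comes with each control period).
- cams.camera(name): name is "side" or "top"; returns (picture, depth): 480x640x3 uint8, blue, green, red; 480x640 float32, m along the optical axis (not along the pixel's ray), 0 where there is no reading.
- cams.camera_info(name): a dict with "fx", "fy", "cx", "cy" (pixels), "world_to_cam" (4x4, takes a point from world to camera coordinates). Camera axes: x right, y down, z forward; pixel columns grow to the right and rows downward; lengths in m; the calibration is good to about 2 mm. A picture is of the moment at which its call begins. camera_info takes no time and is no camera call.
- ctrl.hand_in(): hands the job in; it is judged then, once.
The state is a dict: "time_s": time; "qpos": joint angles; "joint_vel": joint speeds; "tau": joint torques, N m; "ee_pos": TCP position; "eef_rot": TCP orientation; "force": force on the tool from outside, world axes, zero at the start; "moment": the same for the moment, N m; "grip_width": finger opening in m; "grip_force": force on a finger pad.
Only numpy, scipy, OpenCV 4.12 (cv2) and the standard library are available. Lean on these libraries where they do the work, as an engineer would, in place of code of your own. Each camera call takes 0.05 s, during which the arm holds its last target. There are 200 camera calls.

## Working session

There is one attempt and no reset: what is moved stays moved. The work goes in short steps, Python scripts to look and compute and a tool call to move; the robot and the scene stay as the last step left them, time stands still between calls to the robot, and variables do not carry over. Pictures are saved under pics/ and viewed, at most 14 in all, crops included, and the job is handed in when it is done.

Besides the shell and the picture viewer there is one more tool, called after "Emit:" by a JSON object that holds its "api" and its "payload". arm_command: Moves the arm, as the interface text tells. Its arguments: {"type":"object","properties":{"plan":{"type":"array"},"squeeze":{"type":"number"}},"required":["plan"]}

```bash
mkdir -p pics
cat > h.py <<'E'
import numpy as np, cv2
from station import ctrl, cams
def shot(n,tag):
    im,d=cams.camera(n); cv2.imwrite(f"pics/{tag}.png",im); np.save(f"pics/{tag}.npy",d); return im,d
def ray(n,uv):
    c=cams.camera_info(n); T=np.linalg.inv(c["world_to_cam"])
    d=T[:3,:3]@np.array([(uv[0]-c["cx"])/c["fx"],(uv[1]-c["cy"])/c["fy"],1]); return T[:3,3],d
def onplane(n,uv,z):
    o,d=ray(n,uv); return o+d*(z-o[2])/d[2]
def cloud(n,D):
    c=cams.camera_info(n); T=np.linalg.inv(c["world_to_cam"])
    v,u=np.mgrid[:480,:640]
    P=np.stack([(u-c["cx"])/c["fx"]*D,(v-c["cy"])/c["fy"]*D,D],-1)
    return P@T[:3,:3].T+T[:3,3]
E
python3 - <<'E'
from h import *
for n in("top","side"):
    im,d=shot(n,n+"0"); o,_=ray(n,(0,0)); print(n,o,[onplane(n,p,0).round(3) for p in((0,0),(640,0),(0,480),(640,480))],cams.camera_info(n)["fx"])
print(ctrl.get_obs())
E
```

```text
top [ 0.30737383 -0.02208928  1.13516331] [array([1.114, 0.773, 0.   ]), array([ 1.083, -0.858,  0.   ]), array([-0.033,  0.681,  0.   ]), array([-0.066, -0.715,  0.   ])] 488.54423581195874
side [0.37577624 0.82974785 0.70709267] [array([ 2.946, -2.665,  0.   ]), array([-1.084, -2.884,  0.   ]), array([0.889, 0.461, 0.   ]), array([0.001, 0.357, 0.   ])] 539.8045096326987
{'time_s': 0.1, 'qpos': array([-1.28259182e+00,  3.00397368e-01,  1.52150849e+00,  3.42497587e-05,
        1.32069073e+00, -6.65567747e-02]), 'joint_vel': array([ 0.00110755, -0.00066796, -0.00214759, -0.00045605, -0.00191268,
       -0.00146953]), 'tau': array([ 3.18633749e-03, -5.32642508e+01, -3.53284121e+01,  7.10403803e-02,
        2.35024269e-02, -4.20658921e-05]), 'ee_pos': array([ 0.19101452, -0.51552141,  0.20495748]), 'eef_rot': array([-3.14059314e+00, -9.98719649e-05,  3.54752740e-01]), 'force': array([0.60751626, 0.15252081, 0.9572772 ]), 'moment': array([-0.03785838, -0.01020501,  0.04892233]), 'grip_force': 0.0, 'grip_width': 0.09386126761186499}
```

View pics/top0.png

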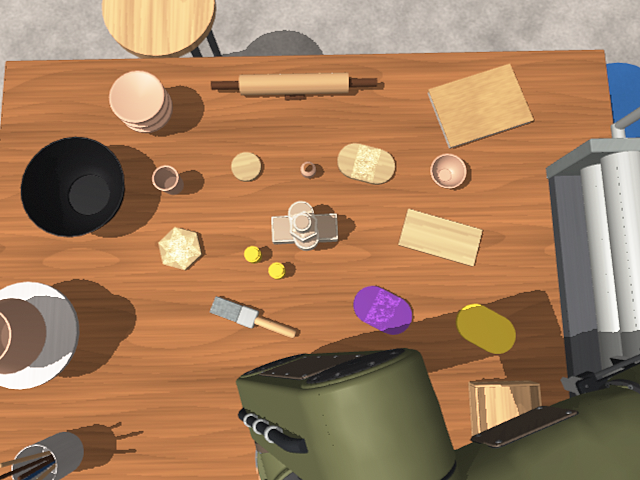

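View pics/side0.png

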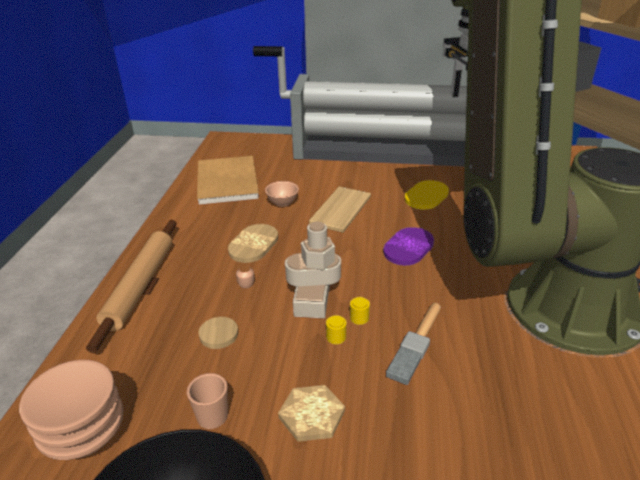

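Top view: the stack is at (303,222). The bats are round (246,166), hex (180,248), long (366,162) and rect (441,237). The cup is at (166,179) and the bowl at (448,170). The yellow cylinders at (252,254) and (277,270) and the purple and yellow ovals are decoys. The side view agrees, with the stack at (315,265).

Run:
```python
from h import *
im=cv2.imread("pics/top0.png"); D=np.load("pics/top0.npy"); P=cloud("top",D); Z=P[...,2]
# table tilt check
for uv in((220,200),(330,120),(400,200),(200,300),(340,260)): print(uv,Z[uv[1]-3:uv[1]+4,uv[0]-3:uv[0]+4].mean().round(4),Z[uv[1]-3:uv[1]+4,uv[0]-3:uv[0]+4].std().round(4))
for nm,uv in dict(round=(246,166),hex=(180,248),long=(366,162),rect=(441,237)).items():
    hsv=cv2.cvtColor(im,cv2.COLOR_BGR2HSV)
    c=hsv[uv[1]-2:uv[1]+3,uv[0]-2:uv[0]+3].reshape(-1,3); print(nm,c.mean(0), np.median(Z[uv[1]-4:uv[1]+5,uv[0]-4:uv[0]+5]))
print(hsv[200,220],hsv[120,330],hsv[262,340])
Zs=Z[195:255,262:345]
a=cv2.resize(im[190:260,255:350],None,fx=7,fy=7,interpolation=cv2.INTER_CUBIC)
b=np.clip(Z[190:260,255:350]/0.18*255,0,255).astype(np.uint8)
b=cv2.applyColorMap(cv2.resize(b,None,fx=5,fy=5,interpolation=cv2.INTER_NEAREST),cv2.COLORMAP_JET)
s=cv2.resize(cv2.imread("pics/side0.png")[215:325,275:350],None,fx=5,fy=5,interpolation=cv2.INTER_CUBIC)
cv2.imwrite("pics/c1.png",a); 
w=np.zeros((560,760,3),np.uint8); w[:350,:475]=b[:350,:475]; w[:550,380:755]=s; cv2.imwrite("pics/c2.png",w)
```

```text
(220, 200) 0.0005 0.0017
(330, 120) 0.0007 0.0023
(400, 200) 0.0007 0.0022
(200, 300) 0.0004 0.0021
(340, 260) -0.0002 0.0025
round [ 19.    94.24 229.08] 0.012595839903626338
hex [ 26.36  46.48 250.68] 0.012209748239236262
long [ 22.12  81.08 240.64] 0.012422103317991873
rect [ 20.88  85.64 243.04] 0.012613293870749942
[ 13 152 180] [ 13 151 172] [ 12 152 190]
```

View pics/c1.png

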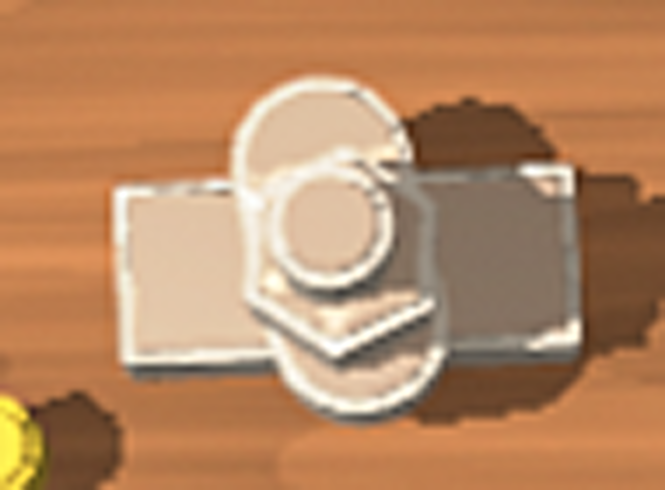

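View pics/c2.png

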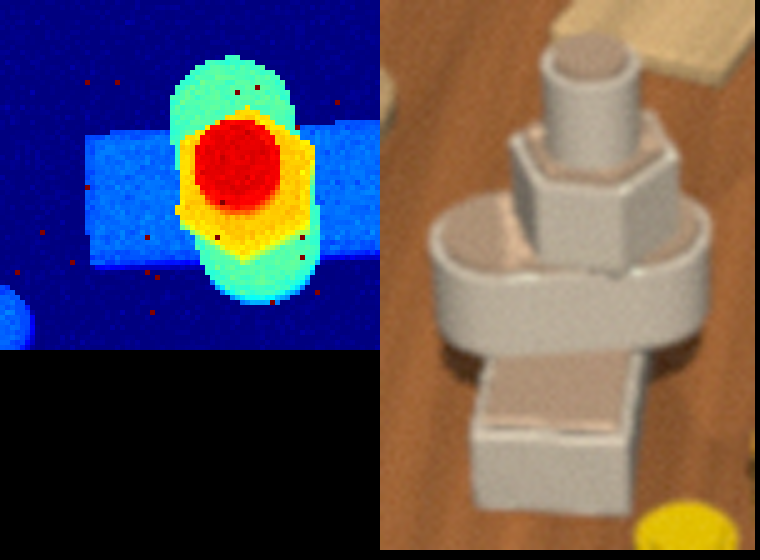

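The crops show the stack tops clearly: round, then hex with corners roughly along x, then long roughly along x, then rect roughly along y. The depth is clean, so I'll measure from it now.

```bash
cat >> h.py <<'E'
def blob(n,im,D,uv,zlo,zhi,col=None):
    """mask of height band containing uv; returns outline points on the plane of the median height"""
    P=cloud(n,D); m=((P[...,2]>zlo)&(P[...,2]<zhi)&(D>0)).astype(np.uint8)
    if col is not None: m&=(cv2.inRange(cv2.cvtColor(im,cv2.COLOR_BGR2HSV),*col)>0).astype(np.uint8)
    m=cv2.morphologyEx(m,cv2.MORPH_CLOSE,np.ones((3,3),np.uint8)); m=cv2.morphologyEx(m,cv2.MORPH_OPEN,np.ones((3,3),np.uint8))
    _,L=cv2.connectedComponents(m); k=(L==L[uv[1],uv[0]]).astype(np.uint8)
    z=np.median(P[...,2][k>0]); c=max(cv2.findContours(k,cv2.RETR_EXTERNAL,cv2.CHAIN_APPROX_NONE)[0],key=cv2.contourArea)[:,0]
    return np.array([onplane(n,p,z)[:2] for p in c]),z,k
def rect(pts):
    (x,y),(w,h),a=cv2.minAreaRect((pts*1000).astype(np.float32))
    if w<h: w,h,a=h,w,a+90
    a=(a+90)%180-90
    return np.round([x,y,w,h,a],1)
def cen(pts):
    m=cv2.moments((pts*1000).astype(np.float32)); return np.round([m["m10"]/m["m00"],m["m01"]/m["m00"]],1)
E
python3 - <<'E'
from h import *
im=cv2.imread("pics/top0.png"); D=np.load("pics/top0.npy")
for nm,uv in dict(round=(246,166),hex=(180,248),long=(366,162),rect=(441,237)).items():
    p,z,k=blob("top",im,D,uv,.006,.019); print("bat",nm,z.round(4),rect(p),cen(p),len(p))
    if nm=="hex":
        h=cv2.approxPolyDP((p*1000).astype(np.float32),5,True)[:,0]; print(h.round(0).tolist())
for nm,uv,lo,hi in(("round",(302,222),.148,.175),("hex",(304,236),.108,.13),("long",(300,207),.07,.09),("rect",(280,230),.032,.05),("cup",(157,176),.05,.08),("bowl",(436,160),.03,.05)):
    p,z,k=blob("top",im,D,uv,lo,hi); print(nm,z.round(4),rect(p),cen(p),k.sum())
    if nm=="hex": print(cv2.approxPolyDP((p*1000).astype(np.float32),5,True)[:,0].round(0).tolist())
for n,uv in(("y1",(252,254)),("y2",(277,270)),("small",(308,170))):
    p,z,k=blob("top",im,D,uv,.015,.09); print(n,z.round(4),rect(p))
im=cv2.imread("pics/side0.png"); D=np.load("pics/side0.npy"); P=cloud("side",D)
for nm,uv in dict(tround=(317,227),thex=(309,259),tlong=(295,262),trect=(306,292),bround=(218,332),bhex=(311,412),blong=(253,242),brect=(341,208)).items():
    print(nm,np.median(P[uv[1]-2:uv[1]+3,uv[0]-2:uv[0]+3].reshape(-1,3),0).round(4))
E
```

```text
bat round 0.0124 [ 6.589e+02  1.459e+02  7.170e+01  6.670e+01 -1.000e-01] [659.2 145.8] 82
bat hex 0.0121 [465.5 298.6 100.7  91.3  12.7] [465.8 298.6] 120
[[514.0, 313.0], [482.0, 347.0], [430.0, 334.0], [417.0, 283.0], [449.0, 249.0], [498.0, 259.0]]
bat long 0.0125 [ 659.9 -139.8  136.9   88.9   74.1] [ 660.4 -140. ] 142
bat rect 0.0124 [ 478.6 -306.9  180.1   91.1   72.4] [ 479.  -306.8] 219
round 0.1614 [492.2   9.9  35.1  32.5  -1.1] [492.3  10. ] 255
hex 0.1208 [487.9   7.1  55.   51.3  89.3] [483.5   4.3] 306
[[507.0, -21.0], [513.0, -6.0], [488.0, -8.0], [477.0, 18.0], [510.0, 34.0], [478.0, 35.0], [462.0, 12.0], [472.0, -16.0]]
long 0.0815 [539.1  15.9  54.1  33.  -83.3] [538.8  16.5] 266
rect 0.0414 [ 5.01e+02  5.84e+01  6.02e+01  4.76e+01 -4.00e-01] [500.2  61.2] 501
cup 0.0626 [629.5 331.6  59.1  29.8 -38.3] [631.3 333.7] 143
bowl 0.0381 [ 641.1 -339.    82.    50.9   43. ] [ 645.6 -344.4] 236
y1 0.0386 [444.3 125.8  36.4  34.1  88.8]
y2 0.0386 [406.9  71.9  36.1  33.8  88.7]Traceback (most recent call last):
  File "<stdin>", line 11, in <module>
  File "h.py", line 22, in blob
    return np.array([onplane(n,p,z)[:2] for p in c]),z,k
                     ~~~~~~~^^^^^^^
  File "h.py", line 9, in onplane
    o,d=ray(n,uv); return o+d*(z-o[2])/d[2]
        ~~~^^^^^^
  File "h.py", line 6, in ray
    c=cams.camera_info(n); T=np.linalg.inv(c["world_to_cam"])
ValueError: time passes only in moves, steps and waits
```

```bash
cat >> h.py <<'E'
from functools import lru_cache
cams_ci=cams.camera_info
class _C:
    camera=staticmethod(cams.camera); camera_info=staticmethod(lru_cache(None)(cams_ci))
cams=_C()
def go(x,y,z,yaw_deg,src=None):
    """tool-frame shift (mm) and turn about tool z from the present pose (or src) to a target"""
    if src is None:
        o=ctrl.get_obs(); p=o["ee_pos"]*1000; yaw=o["eef_rot"][2]
    else: p=np.array(src[:3],float); yaw=np.radians(src[3])
    d=np.array([x,y,z])-p; c,s=np.cos(yaw),np.sin(yaw)
    t=(np.radians(yaw_deg)-yaw+np.pi/2)%np.pi-np.pi/2
    print("at",np.round(p,1),np.degrees(yaw).round(1),"tool shift",np.round([c*d[0]+s*d[1],s*d[0]-c*d[1],-d[2]],1),"turn z",round(-t,3))
E
python3 -c "
from h import *
go(492,10,205,20.3)
go(492,10,128,20.3,(492,10,205,20.3)); go(659,145.8,205,20.3,(492,10,205,20.3))"
```

```text
at [ 191.  -515.5  205. ] 20.3 tool shift [ 464.8 -388.2   -0. ] turn z 0.0
at [492.  10. 205.] 20.3 tool shift [ 0.  0. 77.] turn z -0.0
at [492.  10. 205.] 20.3 tool shift [203.7 -69.4  -0. ] turn z -0.0
```

Units first: shifts go in shares of 1000 mm and turns go in shares of 2 pi rad. So 464.8 mm is 0.4648, -388.2 mm is -0.3882.

Emit:
{"api": "arm_command", "payload": {"plan": [[[0.4648,-0.3882,0,0,0,0,-1],[0.4648,-0.3882,0,0,0,0,-1],[0.4648,-0.3882,0,0,0,0,-1],[0.4648,-0.3882,0,0,0,0,-1],[0.4648,-0.3882,0,0,0,0,-1],[0.4648,-0.3882,0,0,0,0,-1],[0.4648,-0.3882,0,0,0,0,-1],[0.4648,-0.3882,0,0,0,0,-1],[0.4648,-0.3882,0,0,0,0,-1],[0.4648,-0.3882,0,0,0,0,-1],[0.4648,-0.3882,0,0,0,0,-1],[0.4648,-0.3882,0,0,0,0,-1]]], "squeeze": 15}}

```text
time_s: 1.3
ee_pos: [0.4898, 0.007, 0.2054]
eef_rot: [3.142, 0.0, 0.355]
force: [0.1, -1.4, 0.3]
grip_width: 0.0934
grip_force: 0.0
```

```bash
python3 -c "
from h import *
go(492,10,128,20.3)"
```

```text
at [489.8   7.  205.4] 20.3 tool shift [ 3.1 -2.  77.4] turn z 0.001
```

To row units: 77 mm is 0.077, 72 mm is 0.072.

Emit:
{"api": "arm_command", "payload": {"plan": [[[0.0035,-0.0025,0,0,0,0,-1],[0.0035,-0.0025,0,0,0,0,-1],[0.0035,-0.0025,0.02,0,0,0,-1],[0.0035,-0.0025,0.04,0,0,0,-1],[0.0035,-0.0025,0.055,0,0,0,-1],[0.0035,-0.0025,0.065,0,0,0,-1],[0.0035,-0.0025,0.072,0,0,0,-1],[0.0035,-0.0025,0.077,0,0,0,-1],[0.0035,-0.0025,0.077,0,0,0,-1]]]}}

```text
time_s: 2.2
ee_pos: [0.4915, 0.0082, 0.1283]
eef_rot: [-3.141, 0.0, 0.354]
force: [-0.9, -0.4, -0.3]
grip_width: 0.0936
grip_force: 0.0
```

```bash
python3 -c "
from h import *
go(492,10,128,20.3)"
```

```text
at [491.5   8.2 128.3] 20.3 tool shift [ 1.1 -1.5  0.3] turn z 0.0
```

To row units: -1.5 mm is -0.0015, 1.1 mm is 0.0011.

Emit:
{"api": "arm_command", "payload": {"plan": [[[0.0011,-0.0015,0,0,0,0,-0.5],[0.0011,-0.0015,0,0,0,0,0],[0.0011,-0.0015,0,0,0,0,0.2],[0.0011,-0.0015,0,0,0,0,0.4],[0.0011,-0.0015,0,0,0,0,0.7],[0.0011,-0.0015,0,0,0,0,1],[0.0011,-0.0015,0,0,0,0,1],[0.0011,-0.0015,0,0,0,0,1],[0.0011,-0.0015,0,0,0,0,1]]], "squeeze": 15}}

```text
time_s: 3.1
ee_pos: [0.4922, 0.0103, 0.1285]
eef_rot: [-3.142, 0.0, 0.355]
force: [-0.2, -0.2, 0.2]
grip_width: 0.0362
grip_force: 15.0
```

```bash
python3 -c "
from h import *
go(659,145.8,200,20.3)"
```

```text
at [492.2  10.3 128.5] 20.3 tool shift [203.5 -69.1 -71.5] turn z 0.0
```

To row units: 203.5 mm is 0.2035, 198 mm is 0.198.

Emit:
{"api": "arm_command", "payload": {"plan": [[[0,0,-0.01,0,0,0,1],[0,0,-0.035,0,0,0,1],[0.01,-0.0034,-0.05,0,0,0,1],[0.045,-0.0153,-0.05,0,0,0,1],[0.09,-0.0306,-0.05,0,0,0,1],[0.135,-0.0458,-0.05,0,0,0,1],[0.175,-0.0594,-0.04,0,0,0,1],[0.198,-0.067,-0.01,0,0,0,1],[0.2035,-0.069,0.025,0,0,0,1],[0.2035,-0.069,0.06,0,0,0,1],[0.2035,-0.069,0.08,0,0,0,1],[0.2035,-0.069,0.08,0,0,0,1]]]}}

```text
time_s: 4.3
ee_pos: [0.6576, 0.1455, 0.0457]
eef_rot: [-3.141, 0.005, 0.355]
force: [0.3, -0.5, -0.6]
grip_width: 0.0357
grip_force: 15.0
```

```bash
python3 -c "
from h import *
go(659,145.8,19.2,20.3)
im,D=shot('top','t1'); 
for nm,uv,lo,hi in(('hex',(304,222),.112,.13),('long',(300,207),.07,.09),('rect',(280,230),.032,.05)):
    p,z,k=blob('top',im,D,uv,lo,hi); print(nm,z.round(4),rect(p),cen(p),k.sum(), cv2.approxPolyDP((p*1000).astype(np.float32),4,True)[:,0].round(0).tolist())
"
```

```text
at [657.6 145.5  45.7] 20.3 tool shift [ 1.4  0.2 26.5] turn z 0.001
hex 0.1215 [492.2   7.2  60.   54.9  -1.2] [492.7   8. ] 604 [[522.0, 11.0], [510.0, 34.0], [478.0, 35.0], [462.0, 8.0], [474.0, -18.0], [507.0, -21.0]]
long 0.0813 [539.1  15.9  54.1  33.  -83.3] [538.8  16.6] 266 [[548.0, -4.0], [556.0, 16.0], [543.0, 38.0], [520.0, 41.0], [533.0, 12.0], [526.0, -12.0]]
rect 0.0418 [501.8  53.5  63.2  30.8   8.8] [501.3  54.4] 340 [[531.0, 71.0], [471.0, 64.0], [473.0, 35.0], [531.0, 46.0]]
```

To row units: 25 mm is 0.025, 1.4 mm is 0.0014.

Emit:
{"api": "arm_command", "payload": {"plan": [[[0.0014,0,0.01,0,0,0,1],[0.0014,0,0.018,0,0,0,1],[0.0014,0,0.022,0,0,0,1],[0.0014,0,0.024,0,0,0,1],[0.0014,0,0.025,0,0,0,1],[0.0014,0,0.025,0,0,0,1]]]}}

```text
time_s: 4.95
ee_pos: [0.6604, 0.1461, 0.0236]
eef_rot: [-3.142, -0.0, 0.355]
force: [0.5, -0.4, -0.5]
grip_width: 0.0359
grip_force: 15.0
```

```bash
python3 -c "
from h import *
go(659,145.8,19.2,20.3)
"
```

```text
at [660.4 146.1  23.6] 20.3 tool shift [-1.5 -0.2  4.4] turn z 0.0
```

To row units: 4.5 mm is 0.0045, 4 mm is 0.004.

Emit:
{"api": "arm_command", "payload": {"plan": [[[-0.001,0,0.002,0,0,0,1],[-0.001,0,0.003,0,0,0,1],[-0.001,0,0.004,0,0,0,1],[-0.001,0,0.0045,0,0,0,1],[-0.001,0,0.0045,0,0,0,1]]]}}

```text
time_s: 5.45
ee_pos: [0.6594, 0.1458, 0.0189]
eef_rot: [-3.142, 0.0, 0.355]
force: [-0.0, -0.9, -0.9]
grip_width: 0.0361
grip_force: 15.0
```

To row units: -180 mm is -0.18, -165 mm is -0.165.

Emit:
{"api": "arm_command", "payload": {"plan": [[[-0.001,0,0.0008,0,0,0,1],[-0.001,0,0.0008,0,0,0,0.2],[-0.001,0,0.0008,0,0,0,0],[-0.001,0,0.0008,0,0,0,-0.3],[-0.001,0,0.0008,0,0,0,-0.5],[-0.001,0,-0.03,0,0,0,-0.5],[-0.001,0,-0.075,0,0,0,-0.5],[-0.001,0,-0.12,0,0,0,-1],[-0.001,0,-0.165,0,0,0,-1],[-0.001,0,-0.18,0,0,0,-1]]]}}

```text
time_s: 6.45
ee_pos: [0.6597, 0.1457, 0.2045]
eef_rot: [3.14, -0.007, 0.355]
force: [0.3, -0.5, 0.8]
grip_width: 0.0907
grip_force: 0.0
```

```bash
cat > hexfit.py <<'E'
from h import *
from scipy.optimize import least_squares
def hexfit(p,af):
    """six-sided outline: angle (deg) of one flat normal and centre, least squares on outline points"""
    q=p*1000
    def r(v):
        a=v[2]+np.arange(6)*np.pi/3; d=(q-v[:2])@np.stack([np.cos(a),np.sin(a)]); return d.max(1)-v[3]
    best=min((least_squares(r,[*q.mean(0),a,af/2],loss="soft_l1") for a in np.radians([0,15,30,45])),key=lambda s:s.cost)
    return best.x[:2].round(1),np.degrees(best.x[2])%60,best.x[3]*2,best.cost
E
python3 -c "
from hexfit import *
im,D=shot('top','t2')
p,z,k=blob('top',im,D,(246,166),.045,.06); print('round',z,rect(p))
for uv,lo,hi,w in(((304,222),.112,.13,56),((180,248),.006,.019,90)):
    p,z,k=blob('top',im,D,uv,lo,hi); print(z.round(4),hexfit(p,w))
im,D=shot('side','s2'); P=cloud('side',D); m=P[...,2]
for nm,b in(('round',[(.63,.69),(.115,.175),(.045,.07)]),('hex',[(.45,.535),(-.035,.05),(.115,.135)])):
    k=np.all([(P[...,i]>b[i][0])&(P[...,i]<b[i][1]) for i in range(3)],0); q=P[k]; print(nm,np.percentile(q[:,2],[50,95]),q.mean(0),(q.max(0)+q.min(0))/2)
o=ctrl.get_obs();print(o['ee_pos'],o['grip_width'])
"
```

```text
round 0.003042223996578164 [ 523.2  -30.3 1623.6 1146.1   88.9]
0.1215 (array([492.6,   8. ]), np.float64(26.56734197163502), np.float64(54.075674437054886), np.float64(15.42529234600419))
0.0023 (array([504.9, -27. ]), np.float64(29.218296409817412), np.float64(850.4183581608813), np.float64(654079.4522175991))
round [0.05138876 0.05426423] [0.66212717 0.15101692 0.05078638] [0.66353777 0.1486219  0.05016525]
hex [0.1218728  0.12405886] [0.49575679 0.01690786 0.12120756] [0.49665445 0.01282934 0.12008972]
[0.65919575 0.14557125 0.20132595] 0.09352617168117895
```

```bash
python3 -c "
from h import *
go(492.6,8,145,-3.4)
go(466,298.6,140,-3.4,(492.6,8,145,-3.4))"
```

```text
at [659.2 145.6 201.3] 20.3 tool shift [-204.    71.1   56.3] turn z 0.414
at [492.6   8.  145. ] -3.4 tool shift [ -43.8 -288.5    5. ] turn z -0.0
```

To row units: -204 mm is -0.204, 71.1 mm is 0.0711, 0.414 rad is 0.0659.

Emit:
{"api": "arm_command", "payload": {"plan": [[[-0.04,0.014,0,0,0,0.0223,-1],[-0.085,0.0296,0,0,0,0.0446,-1],[-0.13,0.0453,0,0,0,0.0659,-1],[-0.175,0.061,0,0,0,0.0659,-1],[-0.204,0.0711,0.005,0,0,0.0659,-1],[-0.204,0.0711,0.03,0,0,0.0659,-1],[-0.204,0.0711,0.05,0,0,0.0659,-1],[-0.204,0.0711,0.056,0,0,0.0659,-1],[-0.204,0.0711,0.056,0,0,0.0659,-1]]]}}

```text
time_s: 7.45
ee_pos: [0.4911, 0.008, 0.1413]
eef_rot: [-3.142, 0.004, -0.059]
force: [-0.4, 0.7, 1.8]
grip_width: 0.0942
grip_force: 0.0
```

```bash
python3 -c "
from h import *
go(492.6,8,89.5,-3.4)"
```

```text
at [491.1   8.  141.3] -3.4 tool shift [ 1.5 -0.1 51.8] turn z 0.0
```

To row units: 50 mm is 0.05, 48 mm is 0.048.

Emit:
{"api": "arm_command", "payload": {"plan": [[[0.001,0,0.015,0,0,0,-1],[0.001,0,0.03,0,0,0,-1],[0.001,0,0.042,0,0,0,-1],[0.001,0,0.048,0,0,0,-1],[0.001,0,0.05,0,0,0,-1],[0.001,0,0.05,0,0,0,-1],[0.001,0,0.05,0,0,0,-1]]]}}

```text
time_s: 8.15
ee_pos: [0.4932, 0.0079, 0.0935]
eef_rot: [-3.142, -0.001, -0.059]
force: [-0.0, 0.9, -0.4]
grip_width: 0.0943
grip_force: 0.0
```

```bash
python3 -c "
from h import *
go(492.6,8,89.5,-3.4)"
```

```text
at [493.2   7.9  93.5] -3.4 tool shift [-0.6 -0.1  4. ] turn z 0.0
```

To row units: 4 mm is 0.004, 3 mm is 0.003.

Emit:
{"api": "arm_command", "payload": {"plan": [[[-0.0005,0,0.003,0,0,0,-0.6],[-0.0005,0,0.004,0,0,0,-0.3],[-0.0005,0,0.004,0,0,0,-0.1],[-0.0005,0,0.004,0,0,0,0.2],[-0.0005,0,0.004,0,0,0,0.6],[-0.0005,0,0.004,0,0,0,1],[-0.0005,0,0.004,0,0,0,1],[-0.0005,0,0.004,0,0,0,1]]], "squeeze": 20}}

```text
time_s: 8.95
ee_pos: [0.4925, 0.0079, 0.089]
eef_rot: [-3.142, -0.0, -0.059]
force: [0.7, 1.1, 1.2]
grip_width: 0.0555
grip_force: 20.0
```

```bash
python3 -c "
from h import *
go(466,298.6,20,-3.4)"
```

```text
at [492.5   7.9  89. ] -3.4 tool shift [ -43.6 -288.6   69. ] turn z 0.0
```

To row units: -288.6 mm is -0.2886, -43.6 mm is -0.0436.

Emit:
{"api": "arm_command", "payload": {"plan": [[[0,0,-0.008,0,0,0,1],[0,0,-0.025,0,0,0,1],[-0.002,-0.012,-0.038,0,0,0,1],[-0.008,-0.05,-0.04,0,0,0,1],[-0.015,-0.098,-0.04,0,0,0,1],[-0.0225,-0.147,-0.04,0,0,0,1],[-0.0296,-0.195,-0.04,0,0,0,1],[-0.0367,-0.243,-0.035,0,0,0,1],[-0.042,-0.278,-0.015,0,0,0,1],[-0.0436,-0.2886,0.01,0,0,0,1],[-0.0436,-0.2886,0.035,0,0,0,1],[-0.0436,-0.2886,0.045,0,0,0,1]]]}}

```text
time_s: 10.15
ee_pos: [0.4645, 0.2991, 0.0422]
eef_rot: [3.14, 0.002, -0.058]
force: [0.7, -0.3, -2.0]
grip_width: 0.0559
grip_force: 20.0
```

```bash
python3 -c "
from h import *
go(466,298.6,20,-3.4)"
```

```text
at [464.5 299.1  42.2] -3.3 tool shift [ 1.6  0.4 22.2] turn z 0.001
```

To row units: 21.5 mm is 0.0215, 21 mm is 0.021.

Emit:
{"api": "arm_command", "payload": {"plan": [[[0.001,0,0.008,0,0,0,1],[0.001,0,0.015,0,0,0,1],[0.001,0,0.019,0,0,0,1],[0.001,0,0.021,0,0,0,1],[0.001,0,0.0215,0,0,0,1],[0.001,0,0.0215,0,0,0,1]]]}}

```text
time_s: 10.75
ee_pos: [0.4672, 0.2985, 0.0228]
eef_rot: [-3.141, -0.0, -0.059]
force: [0.2, 0.4, -0.3]
grip_width: 0.056
grip_force: 20.0
```

```bash
python3 -c "
from h import *
go(466,298.6,19.3,-3.4)
im,D=shot('top','t3')
p,z,k=blob('top',im,D,(246,164),.035,.07); print('round',z,rect(p))
for nm,uv,lo,hi in(('long',(303,222),.068,.09),('rect',(280,230),.032,.05)):
    p,z,k=blob('top',im,D,uv,lo,hi); print(nm,z.round(4),rect(p),cen(p),k.sum())
"
```

```text
at [467.2 298.5  22.8] -3.4 tool shift [-1.2 -0.   3.5] turn z -0.0
round 0.05073866580449593 [657.6 143.6  38.4  34.5   0. ]
long 0.0818 [501.9   9.6 107.6  55.6  12.6] [501.8   9.4] 1107
rect 0.0415 [501.6  59.4  60.   47.3   2.6] [500.3  60.6] 508
```

To row units: 3.8 mm is 0.0038, 3.4 mm is 0.0034.

Emit:
{"api": "arm_command", "payload": {"plan": [[[-0.001,0,0.0015,0,0,0,1],[-0.001,0,0.0025,0,0,0,1],[-0.001,0,0.0034,0,0,0,1],[-0.001,0,0.0038,0,0,0,1],[-0.001,0,0.0038,0,0,0,1]]]}}

```text
time_s: 11.3
ee_pos: [0.466, 0.2986, 0.019]
eef_rot: [-3.142, -0.0, -0.059]
force: [-3.0, -0.9, 4.6]
grip_width: 0.0563
grip_force: 20.0
```

To row units: -125 mm is -0.125, -105 mm is -0.105.

Emit:
{"api": "arm_command", "payload": {"plan": [[[-0.001,0,0,0,0,0,-0.3],[-0.001,0,0,0,0,0,-0.5],[-0.001,0,0,0,0,0,-0.7],[-0.001,0,0,0,0,0,-0.9],[-0.001,0,-0.02,0,0,0,-1],[-0.001,0,-0.06,0,0,0,-1],[-0.001,0,-0.105,0,0,0,-1],[-0.001,0,-0.125,0,0,0,-1],[-0.001,0,-0.125,0,0,0,-1]]]}}

```text
time_s: 12.2
ee_pos: [0.4661, 0.2993, 0.1468]
eef_rot: [-3.139, -0.005, -0.059]
force: [0.3, -0.5, -0.2]
grip_width: 0.094
grip_force: 0.0
```

```bash
python3 -c "
from h import *
go(501.8,9.5,125,12.6)
go(660,-140,100,74.1,(501.8,9.5,49,12.6))"
```

```text
at [466.1 299.3 146.8] -3.4 tool shift [ 52.8 287.1  21.8] turn z -0.279
at [501.8   9.5  49. ] 12.6 tool shift [121.8 180.4 -51. ] turn z -1.073
```

To row units: 287 mm is 0.287, 52.8 mm is 0.0528, -0.279 rad is -0.0444.

Emit:
{"api": "arm_command", "payload": {"plan": [[[0.007,0.04,0,0,0,-0.0159,-1],[0.016,0.088,0,0,0,-0.0318,-1],[0.025,0.136,0,0,0,-0.0444,-1],[0.034,0.184,0,0,0,-0.0444,-1],[0.043,0.232,0,0,0,-0.0444,-1],[0.051,0.275,0.01,0,0,-0.0444,-1],[0.0528,0.287,0.02,0,0,-0.0444,-1],[0.0528,0.287,0.022,0,0,-0.0444,-1],[0.0528,0.287,0.022,0,0,-0.0444,-1]]]}}

```text
time_s: 13.1
ee_pos: [0.5002, 0.0098, 0.1208]
eef_rot: [-3.141, 0.002, 0.22]
force: [0.8, 0.5, -0.4]
grip_width: 0.0941
grip_force: 0.0
```

```bash
python3 -c "
from h import *
go(501.8,9.5,49.5,12.6)"
```

```text
at [500.2   9.8 120.8] 12.6 tool shift [ 1.5  0.7 71.3] turn z 0.0
```

To row units: 67 mm is 0.067, 65 mm is 0.065.

Emit:
{"api": "arm_command", "payload": {"plan": [[[0.001,0.0005,0.02,0,0,0,-1],[0.001,0.0005,0.042,0,0,0,-1],[0.001,0.0005,0.058,0,0,0,-1],[0.001,0.0005,0.065,0,0,0,-1],[0.001,0.0005,0.067,0,0,0,-1],[0.001,0.0005,0.067,0,0,0,-1],[0.001,0.0005,0.067,0,0,0,-1]]]}}

```text
time_s: 13.8
ee_pos: [0.5022, 0.009, 0.0555]
eef_rot: [3.141, -0.001, 0.22]
force: [-0.1, -0.2, 0.1]
grip_width: 0.0939
grip_force: 0.0
```

```bash
python3 -c "
from h import *
go(501.8,9.5,49.5,12.6)"
```

```text
at [502.2   9.   55.5] 12.6 tool shift [-0.3 -0.6  6. ] turn z 0.0
```

To row units: 6 mm is 0.006, 3 mm is 0.003.

Emit:
{"api": "arm_command", "payload": {"plan": [[[-0.0003,-0.0005,0.003,0,0,0,-0.6],[-0.0003,-0.0005,0.006,0,0,0,-0.3],[-0.0003,-0.0005,0.006,0,0,0,-0.1],[-0.0003,-0.0005,0.006,0,0,0,0.2],[-0.0003,-0.0005,0.006,0,0,0,0.6],[-0.0003,-0.0005,0.006,0,0,0,1],[-0.0003,-0.0005,0.006,0,0,0,1],[-0.0003,-0.0005,0.006,0,0,0,1]]], "squeeze": 30}}

```text
time_s: 14.6
ee_pos: [0.5013, 0.0092, 0.0487]
eef_rot: [-3.141, -0.0, 0.22]
force: [-0.8, 1.2, -0.1]
grip_width: 0.0562
grip_force: 30.0
```

```bash
python3 -c "
from h import *
go(660,-140,40,74.1)"
```

```text
at [501.3   9.2  48.7] 12.6 tool shift [122.3 180.2   8.7] turn z -1.074
```

To row units: 180.2 mm is 0.1802, 122.3 mm is 0.1223, -1.074 rad is -0.1709.

Emit:
{"api": "arm_command", "payload": {"plan": [[[0,0,-0.008,0,0,0,1],[0,0,-0.028,0,0,0,1],[0.005,0.007,-0.042,0,0,-0.0159,1],[0.022,0.032,-0.045,0,0,-0.0382,1],[0.044,0.065,-0.045,0,0,-0.0605,1],[0.066,0.097,-0.045,0,0,-0.0828,1],[0.088,0.13,-0.045,0,0,-0.105,1],[0.11,0.162,-0.045,0,0,-0.1273,1],[0.12,0.177,-0.04,0,0,-0.1496,1],[0.1223,0.1802,-0.03,0,0,-0.1709,1],[0.1223,0.1802,-0.02,0,0,-0.1709,1],[0.1223,0.1802,-0.01,0,0,-0.1709,1]]]}}

```text
time_s: 15.8
ee_pos: [0.6596, -0.1398, 0.058]
eef_rot: [-3.141, 0.0, 1.29]
force: [0.1, -0.1, -3.0]
grip_width: 0.056
grip_force: 30.0
```

```bash
python3 -c "
from h import *
go(660,-140,19.3,74.1)"
```

```text
at [ 659.6 -139.8   58. ] 73.9 tool shift [-0.1  0.4 38.7] turn z -0.003
```

To row units: 36 mm is 0.036, 34 mm is 0.034.

Emit:
{"api": "arm_command", "payload": {"plan": [[[0,0,0.01,0,0,0,1],[0,0,0.02,0,0,0,1],[0,0,0.029,0,0,0,1],[0,0,0.034,0,0,0,1],[0,0,0.036,0,0,0,1],[0,0,0.036,0,0,0,1],[0,0,0.036,0,0,0,1]]]}}

```text
time_s: 16.5
ee_pos: [0.6602, -0.1401, 0.0231]
eef_rot: [3.141, -0.0, 1.294]
force: [0.4, 0.2, -3.5]
grip_width: 0.0559
grip_force: 30.0
```

```bash
python3 -c "
from h import *
go(660,-140,19.3,74.1)
im,D=shot('top','t4')
p,z,k=blob('top',im,D,(303,224),.03,.05); print('rect',z.round(4),rect(p),cen(p),k.sum())
p,z,k=blob('top',im,D,(441,237),.006,.019); print('bat',z.round(4),rect(p),k.sum())
from hexfit import hexfit
p,z,k=blob('top',im,D,(180,248),.042,.06); print('hex',z.round(4),hexfit(p,56))
"
```

```text
at [ 660.2 -140.1   23.1] 74.1 tool shift [ 0.  -0.3  3.8] turn z 0.0
rect 0.0418 [501.5  38.6  88.1  60.6 -88.6] [502.7  42.6] 931
bat 0.0124 [ 477.7 -310.7  172.3   90.7   72.4] 2755
hex 0.0514 (array([466.4, 294.8]), np.float64(26.581113984461503), np.float64(54.035449543989884), np.float64(19.207160940466117))
```

To row units: 4 mm is 0.004, 3.4 mm is 0.0034.

Emit:
{"api": "arm_command", "payload": {"plan": [[[0,0,0.0015,0,0,0,1],[0,0,0.0025,0,0,0,1],[0,0,0.0034,0,0,0,1],[0,0,0.004,0,0,0,1],[0,0,0.004,0,0,0,1]]]}}

```text
time_s: 17.05
ee_pos: [0.66, -0.1401, 0.0187]
eef_rot: [3.142, -0.0, 1.294]
force: [-0.8, 0.8, 0.4]
grip_width: 0.0564
grip_force: 30.0
```

To row units: -130 mm is -0.13, -105 mm is -0.105.

Emit:
{"api": "arm_command", "payload": {"plan": [[[0,0,0.0004,0,0,0,1],[0,0,0.0004,0,0,0,-0.3],[0,0,0.0004,0,0,0,-0.5],[0,0,0.0004,0,0,0,-0.7],[0,0,0.0004,0,0,0,-0.9],[0,0,-0.02,0,0,0,-1],[0,0,-0.06,0,0,0,-1],[0,0,-0.105,0,0,0,-1],[0,0,-0.13,0,0,0,-1],[0,0,-0.13,0,0,0,-1]]]}}

```text
time_s: 18.05
ee_pos: [0.6615, -0.1404, 0.1533]
eef_rot: [3.135, -0.0, 1.294]
force: [-0.6, -0.5, -0.4]
grip_width: 0.0941
grip_force: 0.0
```

```bash
python3 -c "
from h import *
im,D=shot('top','t5'); P=cloud('top',D)
p,z,k=blob('top',im,D,(280,230),.03,.05); print('rect',z.round(4),rect(p),cen(p),k.sum())
im,D=shot('side','s5'); 
P=cloud('side',D); k=np.all([(P[...,i]>b[0])&(P[...,i]<b[1]) for i,b in enumerate([(.45,.55),(-.08,.11),(.036,.05)])],0).astype(np.uint8)
c=max(cv2.findContours(k,cv2.RETR_EXTERNAL,cv2.CHAIN_APPROX_NONE)[0],key=cv2.contourArea)[:,0]; print(rect(np.array([onplane('side',q,.042)[:2] for q in c])))
w=np.hstack([cv2.resize(im[150:350,190:390],(560,560))]); cv2.imwrite('pics/s5c.png',w)
go(503,6,90,90)
"
```

```text
rect 0.0419 [501.5  43.4  77.5  61.8  89.6] [502.6  46.3] 845
[505.7  17.3 152.5  59.7 -88.5]
at [ 659.9 -140.   148.4] 74.1 tool shift [  97.5 -190.9   58.4] turn z -0.277
```

View pics/t5.png

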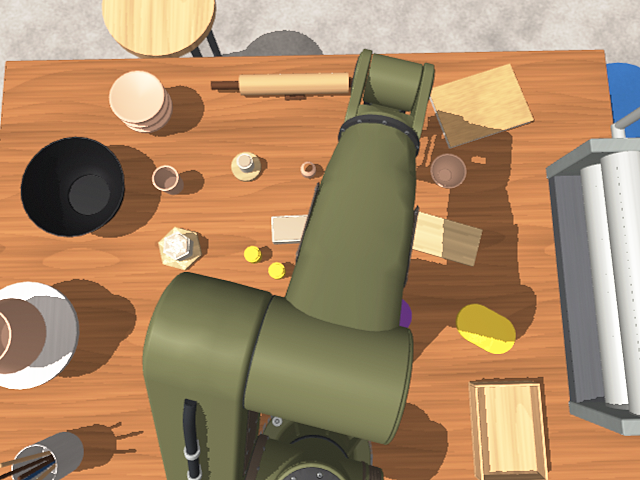

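The round mould (245,163) and hex mould (180,246) stand on their bats. The arm hides part of the rect mould, so I'll measure its two ends from the first picture, which was clear.

```bash
python3 -c "
from h import *
for n,t in(('top','top0'),('top','t3')):
    D=np.load(f'pics/{t}.npy'); P=cloud(n,D)
    k=(P[...,2]>.036)&(P[...,2]<.05)&(P[...,0]>.45)&(P[...,0]<.56)&(((P[...,1]>.05)&(P[...,1]<.1))|((P[...,1]<-.035)&(P[...,1]>-.09)))
    v,u=np.nonzero(cv2.morphologyEx(k.astype(np.uint8),cv2.MORPH_OPEN,np.ones((3,3),np.uint8))); q=np.array([onplane('top',p,.042)[:2] for p in zip(u,v)]); print(t,rect(q))
"
```

```text
top0 [503.1   8.7 147.7  58.5 -88.8]
t3 [503.1   8.2 148.3  58.6 -89. ]
```

```bash
python3 -c "
from h import *
go(503.1,8.5,85,91.1)
go(478.8,-306.9,60,72.4,(503.1,8.5,11,91.1))
"
```

```text
at [ 659.9 -140.   148.4] 74.1 tool shift [ 100.  -191.5   63.4] turn z -0.296
at [503.1   8.5  11. ] 91.1 tool shift [-314.9  -30.4  -49. ] turn z 0.326
```

To row units: -191.5 mm is -0.1915, 100 mm is 0.1, -0.296 rad is -0.0471.

Emit:
{"api": "arm_command", "payload": {"plan": [[[0.018,-0.035,0,0,0,-0.0159,-1],[0.04,-0.077,0,0,0,-0.0318,-1],[0.06,-0.115,0,0,0,-0.0471,-1],[0.08,-0.153,0,0,0,-0.0471,-1],[0.097,-0.186,0.01,0,0,-0.0471,-1],[0.1,-0.1915,0.03,0,0,-0.0471,-1],[0.1,-0.1915,0.055,0,0,-0.0471,-1],[0.1,-0.1915,0.063,0,0,-0.0471,-1],[0.1,-0.1915,0.063,0,0,-0.0471,-1]]]}}

```text
time_s: 19.05
ee_pos: [0.5023, 0.0084, 0.0841]
eef_rot: [-3.138, -0.0, 1.59]
force: [-0.1, 0.1, 0.2]
grip_width: 0.0941
grip_force: 0.0
```

```bash
python3 -c "
from h import *
go(503.1,8.5,11.5,91.1)"
```

```text
at [502.3   8.4  84.1] 91.1 tool shift [ 0.1  0.8 72.6] turn z -0.0
```

To row units: 69 mm is 0.069, 66 mm is 0.066.

Emit:
{"api": "arm_command", "payload": {"plan": [[[0,0.0005,0.02,0,0,0,-1],[0,0.0005,0.042,0,0,0,-1],[0,0.0005,0.058,0,0,0,-1],[0,0.0005,0.066,0,0,0,-1],[0,0.0005,0.069,0,0,0,-1],[0,0.0005,0.069,0,0,0,-1],[0,0.0005,0.069,0,0,0,-1]]]}}

```text
time_s: 19.75
ee_pos: [0.5042, 0.0084, 0.0175]
eef_rot: [3.14, 0.0, 1.59]
force: [0.7, -0.0, -0.3]
grip_width: 0.094
grip_force: 0.0
```

```bash
python3 -c "
from h import *
go(503.1,8.5,11.5,91.1)"
```

```text
at [504.2   8.4  17.5] 91.1 tool shift [ 0.1 -1.1  6. ] turn z -0.0
```

Emit:
{"api": "arm_command", "payload": {"plan": [[[0,-0.001,0.003,0,0,0,-0.6],[0,-0.001,0.006,0,0,0,-0.4],[0,-0.001,0.006,0,0,0,-0.2],[0,-0.001,0.006,0,0,0,0.2],[0,-0.001,0.006,0,0,0,0.6],[0,-0.001,0.006,0,0,0,1],[0,-0.001,0.006,0,0,0,1],[0,-0.001,0.006,0,0,0,1]]], "squeeze": 40}}

```text
time_s: 20.55
ee_pos: [0.5028, 0.0085, 0.0107]
eef_rot: [3.141, 0.0, 1.59]
force: [1.3, -0.0, -1.0]
grip_width: 0.0599
grip_force: 40.0
```

```bash
python3 -c "
from h import *
go(478.8,-306.9,50,72.4)"
```

```text
at [502.8   8.5  10.7] 91.1 tool shift [-314.9  -30.   -39.3] turn z 0.326
```

To row units: -314.9 mm is -0.3149, -308 mm is -0.308, 0.326 rad is 0.0519.

Emit:
{"api": "arm_command", "payload": {"plan": [[[0,0,-0.008,0,0,0,1],[0,0,-0.028,0,0,0,1],[-0.015,-0.0015,-0.045,0,0,0.008,1],[-0.055,-0.005,-0.05,0,0,0.0191,1],[-0.103,-0.01,-0.05,0,0,0.0318,1],[-0.15,-0.0145,-0.05,0,0,0.0446,1],[-0.198,-0.019,-0.05,0,0,0.0519,1],[-0.246,-0.0235,-0.05,0,0,0.0519,1],[-0.288,-0.0275,-0.05,0,0,0.0519,1],[-0.308,-0.0295,-0.05,0,0,0.0519,1],[-0.3149,-0.03,-0.045,0,0,0.0519,1],[-0.3149,-0.03,-0.038,0,0,0.0519,1]]]}}

```text
time_s: 21.75
ee_pos: [0.4785, -0.3071, 0.0483]
eef_rot: [-3.141, -0.0, 1.263]
force: [0.5, -0.2, -4.0]
grip_width: 0.0598
grip_force: 40.0
```

```bash
python3 -c "
from h import *
go(478.8,-306.9,23.2,72.4)"
```

```text
at [ 478.5 -307.1   48.3] 72.4 tool shift [ 0.3  0.3 25.1] turn z -0.001
```

To row units: 22 mm is 0.022, 21 mm is 0.021.

Emit:
{"api": "arm_command", "payload": {"plan": [[[0,0,0.008,0,0,0,1],[0,0,0.015,0,0,0,1],[0,0,0.019,0,0,0,1],[0,0,0.021,0,0,0,1],[0,0,0.022,0,0,0,1],[0,0,0.022,0,0,0,1]]]}}

```text
time_s: 22.35
ee_pos: [0.4787, -0.3068, 0.0267]
eef_rot: [3.141, 0.0, 1.264]
force: [0.1, 0.5, -2.5]
grip_width: 0.0602
grip_force: 40.0
```

```bash
python3 -c "
from h import *
go(478.8,-306.9,23.2,72.4)
im,D=shot('top','t6')
for nm,uv,lo in(('long',(366,160),.042),('round',(246,164),.042),('rectmould',(441,237),.045)):
    p,z,k=blob('top',im,D,uv,lo,.08); print(nm,z.round(4),rect(p),k.sum())
"
```

```text
at [ 478.7 -306.8   26.7] 72.4 tool shift [-0.   0.1  3.5] turn z 0.0
long 0.0518 [ 658.2 -138.9  107.2   58.7   74.1] 1007
round 0.0508 [658.8 143.6  36.   34.5   0. ] 202
rectmould 0.0021 [ 523.4  -30.3 1625.  1147.1   88.9] 299240
```

Long and round are well placed. Next I lower the rect mould.

To row units: 4 mm is 0.004, 2.5 mm is 0.0025.

Emit:
{"api": "arm_command", "payload": {"plan": [[[0,0,0.0015,0,0,0,1],[0,0,0.0025,0,0,0,1],[0,0,0.0033,0,0,0,1],[0,0,0.004,0,0,0,1],[0,0,0.004,0,0,0,1]]]}}

```text
time_s: 22.9
ee_pos: [0.4786, -0.307, 0.0227]
eef_rot: [-3.142, 0.0, 1.264]
force: [-0.9, 0.5, -1.6]
grip_width: 0.0598
grip_force: 40.0
```

To row units: -170 mm is -0.17, -150 mm is -0.15.

Emit:
{"api": "arm_command", "payload": {"plan": [[[0,0,0.0004,0,0,0,1],[0,0,0.0008,0,0,0,1],[0,0,0.0008,0,0,0,-0.35],[0,0,0.0008,0,0,0,-0.5],[0,0,0.0008,0,0,0,-0.7],[0,0,0.0008,0,0,0,-0.9],[0,0,-0.02,0,0,0,-1],[0,0,-0.06,0,0,0,-1],[0,0,-0.105,0,0,0,-1],[0,0,-0.15,0,0,0,-1],[0,0,-0.17,0,0,0,-1],[0,0,-0.17,0,0,0,-1]]]}}

```text
time_s: 24.1
ee_pos: [0.4796, -0.3076, 0.196]
eef_rot: [3.136, 0.002, 1.264]
force: [-1.0, -0.2, -0.8]
grip_width: 0.0938
grip_force: 0.0
```

Emit:
{"api": "arm_command", "payload": {"plan": [[[-0.04,0,0,0,0,0,-1],[-0.09,0,0,0,0,0,-1],[-0.14,0.05,0,0,0,0,-1],[-0.16,0.09,0,0,0,0,-1],[-0.16,0.09,0,0,0,0,-1],[-0.16,0.09,0,0,0,0,-1]]]}}

```text
time_s: 24.7
ee_pos: [0.5162, -0.4875, 0.189]
eef_rot: [-3.138, -0.002, 1.263]
force: [-0.2, -0.3, -0.5]
grip_width: 0.0942
grip_force: 0.0
```

```bash
python3 -c "
from h import *
im,D=shot('top','t7'); P=cloud('top',D); print(P[237,441])
p,z,k=blob('top',im,D,(441,235),.045,.08); print(z.round(4),rect(p),k.sum())
shot('side','s7'); print(ctrl.get_obs()['ee_pos'])
"
```

```text
[ 0.47270389 -0.29770206  0.05400242]
0.0538 [ 478.3 -305.2  150.    60.9   72.5] 1771
[ 0.51570357 -0.48609615  0.19092044]
```

View pics/s7.png

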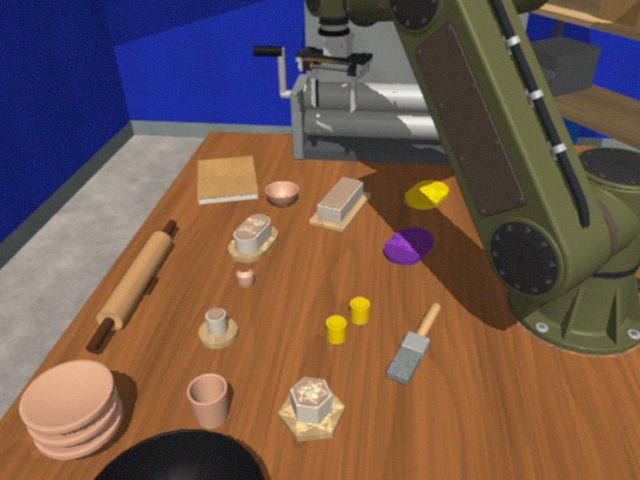

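View pics/t7.png

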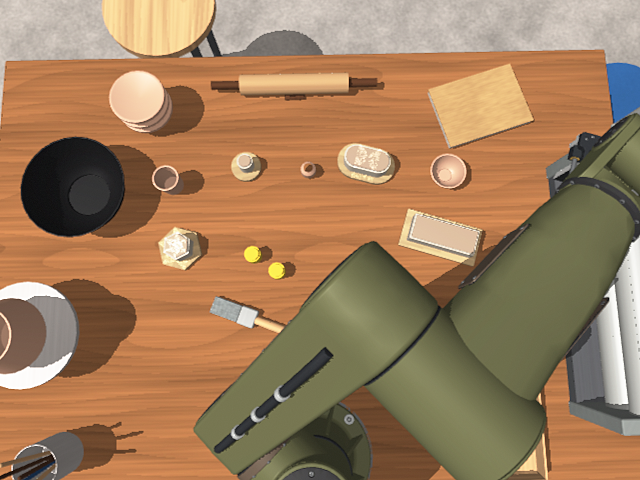

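Both views show all four moulds upright and centred on their bats: round (246,163), hex (180,247), long (366,160) and rect (442,235). The cup (166,179) and bowl (448,170) have not moved, and the arm is clear.

```bash
python3 -c "
from station import ctrl
print(ctrl.hand_in())"
```

```text
the job is handed in; nothing more can be done
None
```

The stack is apart and all four moulds stand upright and centred on the bats of their own shape, the two long ones lengthwise; the cup and bowl have not moved, and I handed the job in at about 25 s (no verdict was returned).

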